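# Free the drive cap of a motor base with unknown thread hand

### The job

Open up the motor base for greasing: with the palette knife lever up the front of its hinged hood and swing it right back until it lies open by itself, then lay the knife down flat on the table. Unscrew the drive cap underneath (nobody remembers whether its thread is left- or right-handed, so try both ways; less than a quarter of a turn the right way frees it), lift it straight off and finish while still holding it upright and still in the gripper, at least 5 cm clear above the base. Leave the other things on the table where they are.

Things in the scene. Friction and masses are not known exactly. Their poses are not given: they have to be found in the camera images.
- motor_base: pale metal motor base, fixed to the table, 131 x 130 x 50 mm high. Origin on the table straight under the drive cap's axis; x points to its rear (hinge side), z up. It spans x -75 to +56. A white hinged hood on top covers the cap: x -55 to +58, 100 wide, 48 high, walls 3 thick.
- hood (a joint): hinge angle of the hood, rad: 0 shut, grows as its front rises, rests lying back at 2.5. Hinge line along the base's y, 58 mm behind the base's origin, 52 above the table. Light (0.16 kg) and free: falls shut again unless swung past about 1.1 rad, beyond which it falls open by itself.
- hood_lip (a point): middle of the lower edge of the hood's front lip (moves with it). Shut: 55 mm in front of the base's origin, 61.5 above the table. Below it, down to the base's top (50 above the table), is a notch 46 wide, 11 high for a blade; behind it 30 mm of open space, then the cap. The base's top goes on 20 in front of it.
- palette_knife: palette knife, 220 long overall, 0.09 kg, lying flat on the table. Wooden handle 100 x 22 wide x 20 high; steel blade 20 wide, 3 thick, at mid-height of the handle, pointing to +x and reaching to 170 from the origin. Origin at the underside of the handle's middle; z up.
- knife_grip (a point): centre of the knife's handle, 10 above the knife's underside
- knife_tip (a point): tip of the knife's blade, at mid-thickness, 170 along +x from knife_grip
- drive_cap: screw cap under the hood, 0.12 kg: round ribbed knob 42 mm across, 38 high (50 + 2 to 90 above the table when seated), below it a boss 32 across, 12 high, in a bore, and a stem with a crossbar. Origin on the axis at the crossbar's underside, 65 below the knob's top; z up; seated 25 above the table. Locked, it can rise no more than 3 mm; 30 mm of lift brings it clear of the bore.
- cap_top (a point): centre of the cap's top. From its seat the cap turns freely about 1.15 rad one way to a stop and pulls straight up once turned 0.8 rad or more that way; the other way it stops dead after about 0.15 rad and stays locked. Which way frees it (clockwise or not) changes from case to case and cannot be seen; against a stop the fingers slip round it.
- shaker_tin_1: bystander: steel sugar shaker, 67 across, 77 high; origin under its centre
- sprinkle_jar_3: bystander: small clear jar with a ribbed lid, 45 across, 60 high; origin under its centre
- ribbon_spool: bystander: flat spool of ribbon, 68 across, 22 high; origin under its centre
- nozzle_3: bystander: steel piping nozzle, a cone 32 across, 42 high; origin under its centre
- spice_jar_1: bystander: spice jar, 47 across, 97 high; origin under its centre
- ring_cutter: bystander: steel ring cutter, 68 across, 42 high; origin under its centre
Mind the look-alikes: they are no part of the job. Of the things that look like the palette_knife, the larger one is meant. There is more than one size of the motor_base; the job needs the larger.

How it is judged (in metres and radians):
On the way, in this order (a step that is already met when the one before it is completed fails the run):
1. the hood's front is raised with the knife's blade (value of joint hood between 0.2 and 1.2 rad and distance between knife_tip and hood_lip below 0.06 m and contact force between the fingers and palette_knife above 0.5 N), for 0.05 s.
2. the hood lies open (value of joint hood above 2.2 rad), for 0.2 s.
3. the knife is laid flat on the table and let go (height (world z) of each of knife_tip, knife_grip below 0.025 m and contact force between the fingers and palette_knife below 0.1 N and linear speed of palette_knife below 0.03 m/s), for 0.1 s.
At the end, for the whole second after the job is handed in: The cap is held by the fingers, still (under 3 cm/s), within 20 degrees of upright, its crossbar 100 to 350 mm above the table, not touching the base; the hood lies open (over 2.2 rad); the knife lies flat on the table (tip and handle centre under 25 mm high), at rest (height (world z) of drive_cap between 0.1 and 0.35 m and contact force between the fingers and drive_cap above 1 N and contact force between drive_cap and motor_base below 0.05 N and angle between drive_cap's own z axis and vertical below 0.35 rad and linear speed of each of drive_cap, palette_knife below 0.03 m/s and value of joint hood above 2.2 rad and height (world z) of each of knife_tip, knife_grip below 0.025 m); the arm keeps its last pose, push and grip.
It fails at once if a bystander is shifted by more than 3 cm (distance of any of shaker_tin_1, sprinkle_jar_3, ribbon_spool, nozzle_3, spice_jar_1, ring_cutter from where it was at the start of the episode above 0.03 m).
It also fails if it takes over 69 s, if anything falls off the work surface, if the arm or the gripper's body presses on something with over 40 N, if the wrist force passes 120 N, or if a joint passes its speed limit or range.

### The arm

A 7-joint arm with a two-finger parallel gripper is mounted at the origin on a cart in front of the work surface, level with it; the furniture and walls round the work are solid. World frame = base frame: x ahead of the robot, y to its left, z up, the work surface at z = 0. Lengths are in mm, angles in degrees, forces in N, time in s.
With the tool pointing down it reaches from about 425 to 875 mm from the base axis. Payload 8.4 kg.
Tool frame: the origin (TCP) lies at the very end of the fingers, on their centre line; the grasp point (between the pads) lies 19 mm behind it; z points along the fingers, y is the line along which they close (so a half turn about z gives the same grasp; the last joint's range is limited). The gripper opens to 87 mm and grips with 3 to 60 N. Pads are 19 mm wide; open, the fingers measure 117 mm over their backs; the gripper's body (75 mm by 190 mm) begins 51 mm behind the grasp point.
Start: joints at [-71.688, 19.091, 2.286, 83.961, -0.768, 76.965, -3.352], TCP at [264.33, 593.796, 222.546] pointing down, gripper open.
Joint ranges: [-147.57, 147.57], [-21.85, 119.76], [-74.77, 79.35], [14.55, 137.4], [-85.83, 265.84], [4.83, 119.75], [-152.11, 152.11]. Speed limits (degrees/s): [127.2, 127.2, 159.86, 159.86, 180, 180, 180].

### API

Orientations are given as a 3x3 rotation matrix whose columns are the frame's x, y, z axes.
In Python, from station import robot gives the robot as it stands.
- The arm moves only by the tool send_rows, never from a script. Its argument "commands" is a list of rows, each an object with "xyz": the shift along the world's x, y, z in units of 40 mm (1.0 is 40 mm), a list of three; "turn": the turn, a rotation vector about the world's x, y, z in units of 5 degrees (1.0 is 5 degrees), a list of three. In form: [{"xyz": [tx, ty, tz], "turn": [wx, wy, wz]}, ...]. A call has 1 to 8 rows; each row shifts and turns the commanded pose from where the row before left it; what a row does not reach is not made up. A row lasts 1/10 s, in which the tool goes at most 50 mm and 8.59 degrees, less where a joint would pass 70% of its speed; a pose out of reach is approached as far as the arm can. A call is refused whole if a number of a shift passes 1 or a number of a turn 1, either way. A call with a gripper value outside its range is refused whole. "fingers" is the finger opening in mm, from 0 to 87, set as the call begins (left out, the last holds). The fingers move at their own pace and stop on an object; "grip_force" is the grip in N (left out, the last holds). Time passes only in rows, so rows that do not move let the fingers close. It gives the time, the measured TCP pose, the force, the opening and the grip force at its end, in the units of the state.
- robot.sense(): the state, without advancing time (a new reading comes with each control period).
- robot.get_image(name): name is "scene" or "top" or "wrist"; returns the picture (384x512x3 uint8, blue, green, red); there is no depth.
- robot.get_calibration(name): a dict with "camera_matrix" (3x3 intrinsics, pixels), "rvec" (rotation vector, rad) and "tvec" (3), from world to camera coordinates, as OpenCV has them. Camera axes: x right, y down, z forward; pixel columns grow to the right and rows downward; lengths in mm; the calibration is good to about 2 mm. A picture is of the moment at which its call begins: read the wrist's pose just before it. get_calibration takes no time and is no camera call; for the wrist camera it gives the pose at the moment of the call.
- robot.sign_off(): hands the job in; it is judged then, once.
The state is a dict: "clock": time; "q": joint angles; "dq": joint speeds; "effort": joint torques, N m; "ee_pos": TCP position; "tool_rot": TCP orientation; "force": force on the tool from outside, world axes, zero at the start; "moment": the same for the moment, N m; "finger_gap": finger opening in mm; "grip_force": force on a finger pad.
Only numpy, scipy, OpenCV 4.12 (cv2) and the standard library are available. Lean on these libraries where they do the work, as an engineer would, in place of code of your own. Each camera call takes 0.05 s, during which the arm holds its last target. There are 200 camera calls.

## Working session

There is one attempt and no reset: what is moved stays moved. The work goes in short steps, Python scripts to look and compute and a tool call to move; the robot and the scene stay as the last step left them, time stands still between calls to the robot, and variables do not carry over. Pictures are saved under pics/ and viewed, at most 10 in all, crops included, and the job is handed in when it is done.

Besides the shell and the picture viewer there is one more tool, called after "Call:" by a JSON object that holds its "fn" and its "kwargs", one argument or row to a line. send_rows: Moves the arm, as the interface text tells. Its arguments: {"type":"object","properties":{"commands":{"type":"array","items":{"type":"object","properties":{"xyz":{"type":"array","items":{"type":"number"}},"turn":{"type":"array","items":{"type":"number"}}}}},"fingers":{"type":"number"},"grip_force":{"type":"number"}},"required":["commands"]}

```bash
mkdir -p pics; ls
cat > h.py <<'E'
import numpy as np, cv2
from station import robot
def cal(n):
    c=robot.get_calibration(n); K=np.array(c["camera_matrix"],float);R=cv2.Rodrigues(np.array(c["rvec"],float))[0];t=np.array(c["tvec"],float).ravel()
    return K,R,t
def px2w(n,u,v,z,c=None):
    K,R,t=c or cal(n); d=R.T@np.linalg.solve(K,[u,v,1.]); o=-R.T@t
    return o+d*(z-o[2])/d[2]
def w2px(n,p,c=None):
    K,R,t=c or cal(n); q=K@(R@np.array(p,float)+t); return q[:2]/q[2]
def snap(n,f,crop=None,s=1):
    im=robot.get_image(n); cv2.imwrite('pics/raw_'+f,im)
    if crop: a,b,c,d=crop; im=im[b:d,a:c]
    cv2.imwrite('pics/'+f,cv2.resize(im,None,fx=s,fy=s,interpolation=cv2.INTER_CUBIC))
E
python3 - <<'E'
from h import *
snap('top','top1.png',s=1.5625)
snap('scene','scene1.png',s=1.5)
for n in('top','scene'):
    K,R,t=cal(n); print(n,K[0,0],-R.T@t)
print(robot.sense())
E
```

```text
pics
top 482.3431583647196 [ 412.74271376  -27.74458755 1588.25482285]
scene 368.15209094893356 [ -68.31052398 -432.19213561  965.17263482]
{'clock': 0.1, 'q': array([-71.68887523,  19.12678918,   2.28465489,  84.00735264,
        -0.76796244,  76.96555045,  -3.35310508]), 'dq': array([ 0.03532015, -0.03018449, -0.05840733, -0.181723  , -0.0268325 ,
       -0.02867077,  0.00807681]), 'effort': array([ 4.45082202e-03, -6.57808614e+01,  1.34061221e+00, -4.04706788e+01,
       -5.94369695e-02,  4.10042598e-02,  8.88912837e-05]), 'ee_pos': array([264.17210092, 593.41830911, 221.74700142]), 'tool_rot': array([[-9.13565345e-01,  4.06691650e-01, -5.11601915e-04],
       [ 4.06691961e-01,  9.13564304e-01, -1.38236971e-03],
       [-9.48169699e-05, -1.47094945e-03, -9.99998914e-01]]), 'force': array([-0.16585303,  0.17043037,  1.09919122]), 'moment': array([-0.01184029, -0.00503808, -0.06519991]), 'grip_force': 0.0, 'finger_gap': 87.03695649845417}
```

View pics/top1.png

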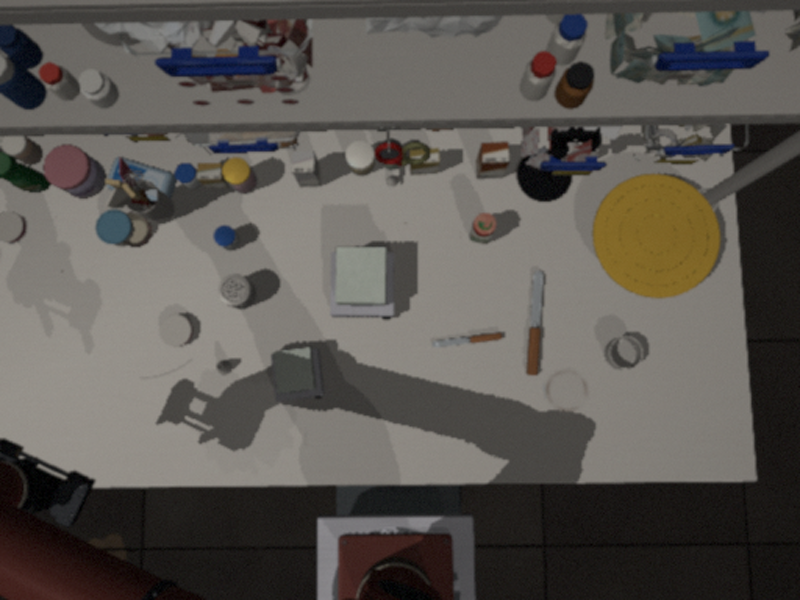

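View pics/scene1.png

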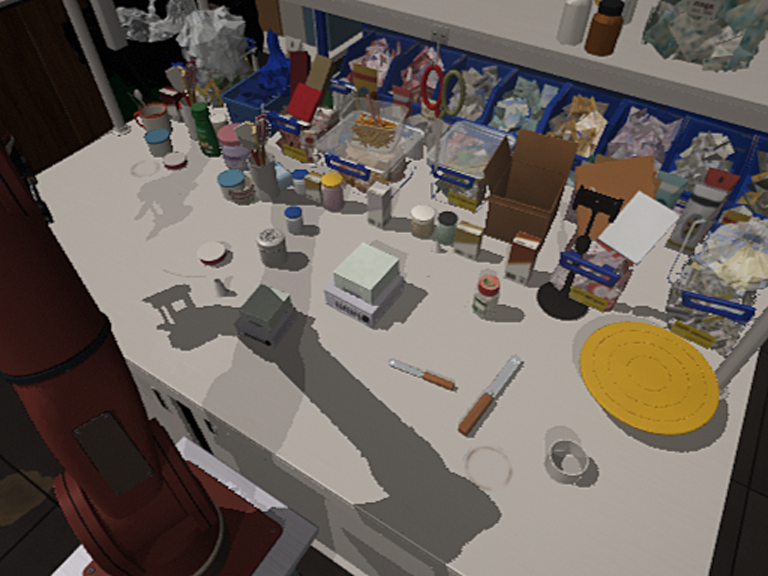

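Run:
```python
from h import *
im=cv2.imread('pics/raw_top1.png'); c=im[145:260,170:370]
cv2.imwrite('pics/crop1.png',cv2.resize(c,None,fx=4,fy=4,interpolation=cv2.INTER_CUBIC))
```

```text
(no output)
```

View pics/crop1.png

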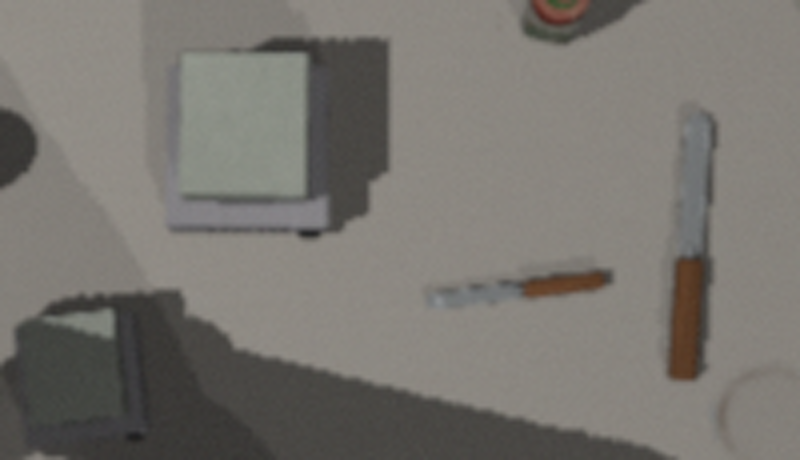

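Candidates in the crop: the larger base is at (245,140) with its front towards the robot, and the smaller is at (80,370). The larger knife is at (690,245) and the smaller at (520,285). I'll use the larger of each.

Run:
```python
from h import *
f=lambda u,v,z: px2w('top',170+u/4-.375,145+v/4-.375,z)
for n,u,v,z in [('hFL',180,196,98),('hFR',309,198,98),('hRL',181,53,98),('hRR',308,53,98),('bFL',167,230,25),('bFR',329,230,25),('bFLt',167,230,50),('bFRt',329,230,50),('bmidL',170,200,50),('tip',697,106,11),('buttL',669,378,20),('buttR',699,379,20),('neckL',676,259,20),('neckR',706,259,20)]:
    print(n,f(u,v,z).round(1))
# rectify approach: predict pixels for model
```

```text
hFL [578.7 109.9  98. ]
hFR [575.9   9.6  98. ]
hRL [691.7 109.1  98. ]
hRR [690.4   9.3  98. ]
bFL [559.2 127.2  25. ]
bFR [557.5  -4.6  25. ]
bFLt [556.8 124.8  50. ]
bFRt [555.2  -5.   50. ]
bmidL [580.9 122.4  50. ]
tip [ 657.8 -309.2   11. ]
buttL [ 435.2 -277.    20. ]
buttR [ 434.1 -301.    20. ]
neckL [ 531. -286.   20.]
neckR [ 530.7 -310.2   20. ]
```

Call:
{"fn": "send_rows", "kwargs": {
  "commands": [
    {"xyz": [0.675, -0.92, 0], "turn": [0, 0, 0.47]},
    {"xyz": [0.675, -0.92, 0], "turn": [0, 0, 0.47]},
    {"xyz": [0.675, -0.92, 0], "turn": [0, 0, 0.47]},
    {"xyz": [0.675, -0.92, 0], "turn": [0, 0, 0.47]},
    {"xyz": [0.675, -0.92, 0], "turn": [0, 0, 0.47]},
    {"xyz": [0.675, -0.92, 0], "turn": [0, 0, 0.47]},
    {"xyz": [0.675, -0.92, 0], "turn": [0, 0, 0.47]},
    {"xyz": [0.675, -0.92, 0], "turn": [0, 0, 0.47]}
  ],
  "fingers": 60
}}

```text
clock: 0.9
ee_pos: [481.0, 297.6, 222.4]
tool_rot: [[-0.996, 0.089, -0.0], [0.089, 0.996, -0.0], [0.0, -0.0, -1.0]]
force: [0.5, -0.0, -0.0]
finger_gap: 60.2
grip_force: 0.0
```

Call:
{"fn": "send_rows", "kwargs": {
  "commands": [
    {"xyz": [0.05, -1, 0]},
    {"xyz": [0.05, -1, 0]},
    {"xyz": [0.05, -1, 0]},
    {"xyz": [0.05, -1, 0]},
    {"xyz": [0.05, -1, 0]},
    {"xyz": [0.05, -1, 0]},
    {"xyz": [0.05, -1, 0]},
    {"xyz": [0.05, -1, 0]}
  ]
}}

```text
validation failed for argument at $.co...
```

Call:
{"fn": "send_rows", "kwargs": {
  "commands": [
    {"xyz": [0.05, -1, -0.3]},
    {"xyz": [0.05, -1, -0.3]},
    {"xyz": [0.05, -1, -0.3]},
    {"xyz": [0.05, -1, -0.3]},
    {"xyz": [0.05, -1, -0.3]},
    {"xyz": [0.05, -0.9, -0.3]},
    {"xyz": [0.05, -0.9, -0.3]},
    {"xyz": [0, 0, 0]}
  ]
}}

```text
validation failed for argument at $.co...
```

Run:
```python
from h import *
s=robot.sense(); c=cal('wrist'); print(s['ee_pos'],s['tool_rot'].round(3),s['q'].round(1),s['clock'])
snap('wrist','w1.png',s=1.5)
import pickle; pickle.dump(c,open('w1.pkl','wb'))
for p in [(486,-293.6,20),(655,-309,11),(435,-289,20)]: print(w2px('wrist',p,c)*1.5)
```

```text
[480.9944546  297.60961296 222.35496136] [[-0.996  0.089 -0.   ]
 [ 0.089  0.996 -0.   ]
 [ 0.    -0.    -1.   ]] [-47.2   9.2  12.3  96.5  -2.   74.5  50.4] 0.9
[-272.55324734  306.98592792]
[-186.29095807  457.40502094]
[-299.30062915  251.42690715]
```

View pics/w1.png

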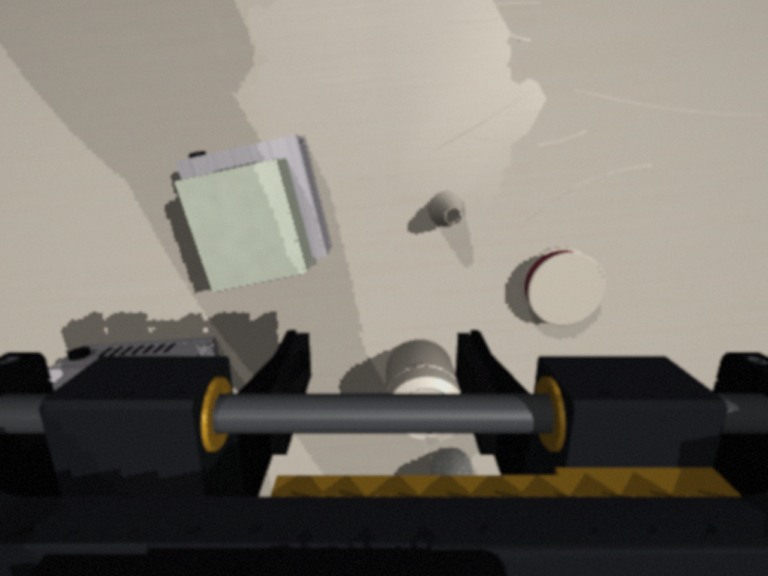

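The picture shows the small base at (245,210), with the gripper over the shaker. The next moves were refused because the turn values were missing, so I'm resending them.

Call:
{"fn": "send_rows", "kwargs": {
  "commands": [
    {"xyz": [0.05, -1, 0], "turn": [0, 0, 0]},
    {"xyz": [0.05, -1, 0], "turn": [0, 0, 0]},
    {"xyz": [0.05, -1, 0], "turn": [0, 0, 0]},
    {"xyz": [0.05, -1, 0], "turn": [0, 0, 0]},
    {"xyz": [0.05, -1, 0], "turn": [0, 0, 0]},
    {"xyz": [0.05, -1, 0], "turn": [0, 0, 0]},
    {"xyz": [0.05, -1, 0], "turn": [0, 0, 0]},
    {"xyz": [0.05, -1, 0], "turn": [0, 0, 0]}
  ]
}}

```text
clock: 1.75
ee_pos: [495.9, -22.0, 222.4]
tool_rot: [[-0.996, 0.091, -0.0], [0.091, 0.996, 0.0], [0.0, 0.0, -1.0]]
force: [-0.0, 0.5, 0.2]
finger_gap: 59.7
grip_force: 0.0
```

Call:
{"fn": "send_rows", "kwargs": {
  "commands": [
    {"xyz": [0.05, -1, -0.3], "turn": [0, 0, 0]},
    {"xyz": [0.05, -1, -0.3], "turn": [0, 0, 0]},
    {"xyz": [0.05, -1, -0.3], "turn": [0, 0, 0]},
    {"xyz": [0.05, -1, -0.3], "turn": [0, 0, 0]},
    {"xyz": [0.05, -1, -0.3], "turn": [0, 0, 0]},
    {"xyz": [0.05, -0.9, -0.3], "turn": [0, 0, 0]},
    {"xyz": [0.05, -0.9, -0.3], "turn": [0, 0, 0]},
    {"xyz": [0, 0, 0], "turn": [0, 0, 0]}
  ]
}}

```text
clock: 2.55
ee_pos: [508.0, -297.4, 136.7]
tool_rot: [[-0.995, 0.097, -0.003], [0.097, 0.995, -0.002], [0.003, -0.003, -1.0]]
force: [-0.4, 0.1, -0.4]
finger_gap: 60.0
grip_force: 0.0
```

Run:
```python
from h import *
s=robot.sense(); c=cal('wrist'); print(s['ee_pos'],s['tool_rot'].round(3),s['q'].round(1),s['clock'])
snap('wrist','w2.png',s=1.5)
import pickle; pickle.dump(c,open('w2.pkl','wb'))
for p in [(486,-293.6,20),(655,-309,11),(435,-289,20)]: print(w2px('wrist',p,c)*1.5)
```

```text
[ 507.96460699 -297.41240829  136.73029297] [[-0.995  0.097 -0.003]
 [ 0.097  0.995 -0.002]
 [ 0.003 -0.003 -1.   ]] [ -6.9  18.2  39.7 100.5 -12.4  65.9 121. ] 2.55
[385.85373936 240.02972533]
[386.70743485 448.50686812]
[385.4291012 158.9251096]
```

View pics/w2.png

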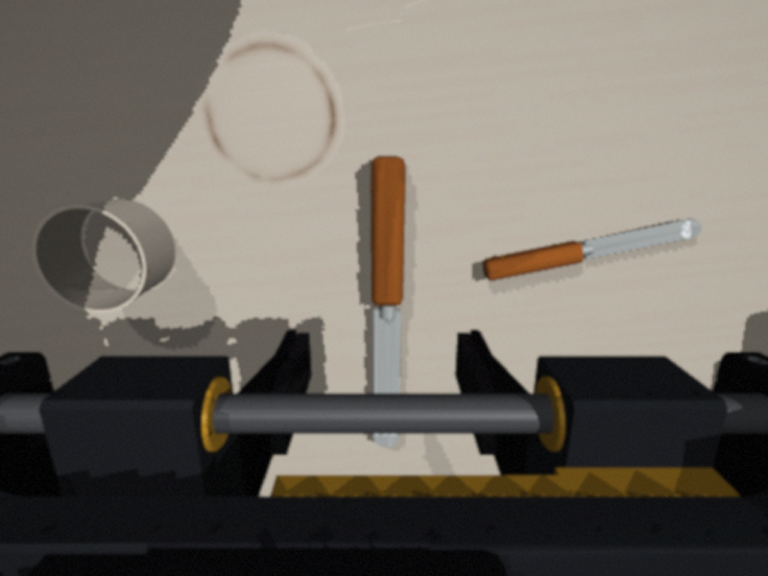

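The large knife fills the middle of the picture, from butt (388,157) to handle front (388,304) to tip (386,445). It lines up with the gripper and needs only a few mm of correction.

Call:
{"fn": "send_rows", "kwargs": {
  "commands": [
    {"xyz": [0, 0.06, -0.8], "turn": [0, 0, 0]},
    {"xyz": [0, 0, -0.8], "turn": [0, 0, 0]},
    {"xyz": [0, 0, -0.8], "turn": [0, 0, 0]},
    {"xyz": [0, 0, -0.7], "turn": [0, 0, 0]},
    {"xyz": [0, 0, 0], "turn": [0, 0, 0]},
    {"xyz": [0, 0, 0], "turn": [0, 0, 0]}
  ]
}}

```text
clock: 3.2
ee_pos: [510.7, -289.4, 15.1]
tool_rot: [[-0.996, 0.09, -0.0], [0.09, 0.996, 0.0], [0.0, 0.0, -1.0]]
force: [0.0, -0.3, 0.7]
finger_gap: 59.9
grip_force: 0.0
```

Call:
{"fn": "send_rows", "kwargs": {
  "commands": [
    {"xyz": [0, -0.13, -0.15], "turn": [0, 0, 0]},
    {"xyz": [0, 0, -0.15], "turn": [0, 0, 0]},
    {"xyz": [0, 0, 0], "turn": [0, 0, 0]},
    {"xyz": [0, 0, 0], "turn": [0, 0, 0]}
  ]
}}

```text
clock: 3.6
ee_pos: [510.4, -295.5, 2.8]
tool_rot: [[-0.996, 0.091, 0.0], [0.091, 0.996, -0.0], [-0.0, 0.0, -1.0]]
force: [0.0, -0.1, 0.2]
finger_gap: 59.9
grip_force: 0.0
```

Call:
{"fn": "send_rows", "kwargs": {
  "commands": [
    {"xyz": [0, 0, 0], "turn": [0, 0, 0]},
    {"xyz": [0, 0, 0], "turn": [0, 0, 0]},
    {"xyz": [0, 0, 0], "turn": [0, 0, 0]},
    {"xyz": [0, 0, 0], "turn": [0, 0, 0]},
    {"xyz": [0, 0, 0], "turn": [0, 0, 0]}
  ],
  "fingers": 0,
  "grip_force": 60
}}

```text
clock: 4.1
ee_pos: [510.3, -295.4, 2.6]
tool_rot: [[-0.996, 0.091, 0.0], [0.091, 0.996, -0.0], [-0.0, -0.0, -1.0]]
force: [0.3, -0.3, 0.4]
finger_gap: 28.1
grip_force: 0.0
```

Call:
{"fn": "send_rows", "kwargs": {
  "commands": [
    {"xyz": [0, 0, 0], "turn": [0, 0, 0]},
    {"xyz": [0, 0, 0], "turn": [0, 0, 0]},
    {"xyz": [0, 0, 0], "turn": [0, 0, 0]},
    {"xyz": [0, 0, 0.5], "turn": [0, 0, 0]},
    {"xyz": [0, 0, 0.9], "turn": [0, 0, 0]},
    {"xyz": [0, 0, 0.9], "turn": [0, 0, 0]},
    {"xyz": [0, 0, 0], "turn": [0, 0, 0]},
    {"xyz": [0, 0, 0], "turn": [0, 0, 0]}
  ]
}}

```text
clock: 4.9
ee_pos: [510.7, -295.4, 95.0]
tool_rot: [[-0.996, 0.09, 0.001], [0.09, 0.996, -0.0], [-0.001, 0.0, -1.0]]
force: [-0.1, 0.7, -1.1]
finger_gap: 21.3
grip_force: 60.0
```

Call:
{"fn": "send_rows", "kwargs": {
  "commands": [
    {"xyz": [-0.1, 0.8, 0], "turn": [0, 0, 0]},
    {"xyz": [-0.3, 0.9, 0], "turn": [0, 0, 0]},
    {"xyz": [-0.3, 0.9, 0], "turn": [0, 0, 0.3]},
    {"xyz": [-0.3, 0.9, 0], "turn": [0, 0, 0.3]},
    {"xyz": [-0.3, 0.9, 0], "turn": [0, 0, 0.3]},
    {"xyz": [-0.3, 0.9, 0], "turn": [0, 0, 0]},
    {"xyz": [-0.3, 0.9, 0], "turn": [0, 0, 0]},
    {"xyz": [-0.2, 0.9, 0], "turn": [0, 0, 0]}
  ]
}}

```text
clock: 5.7
ee_pos: [424.3, -10.0, 93.3]
tool_rot: [[-1.0, 0.012, -0.002], [0.012, 1.0, -0.0], [0.002, -0.0, -1.0]]
force: [0.9, 0.3, 0.2]
finger_gap: 21.4
grip_force: 60.0
```

Call:
{"fn": "send_rows", "kwargs": {
  "commands": [
    {"xyz": [0, 0.9, 0], "turn": [0, 0, 0]},
    {"xyz": [0, 0.8, 0], "turn": [0, 0, 0]},
    {"xyz": [0, 0, 0], "turn": [0, 0, 0]},
    {"xyz": [0, 0, 0], "turn": [0, 0, 0]},
    {"xyz": [0, 0, 0], "turn": [0, 0, 0]}
  ]
}}

```text
clock: 6.2
ee_pos: [425.8, 55.5, 93.8]
tool_rot: [[-1.0, 0.013, -0.001], [0.013, 1.0, -0.001], [0.001, -0.001, -1.0]]
force: [0.6, -1.4, -1.4]
finger_gap: 21.9
grip_force: 60.0
```

Run:
```python
from h import *
s=robot.sense(); print(s['ee_pos'],s['q'].round(1),s['finger_gap'],s['grip_force'],s['clock'])
snap('top','t2.png'); snap('scene','s2.png')
a=cv2.imread('pics/raw_t2.png')[140:300,180:300]; b=cv2.imread('pics/raw_s2.png')[140:280,140:300]
cv2.imwrite('pics/c2.png',np.hstack([cv2.resize(a,(400,533),interpolation=2),cv2.resize(b,(400,533),interpolation=2)]))
```

```text
[425.76468166  55.50001021  93.78306316] [-37.1  -0.9  23.8 123.    0.4  57.9  75.7] 21.916026541713233 59.96707320213318 6.2
```

View pics/c2.png

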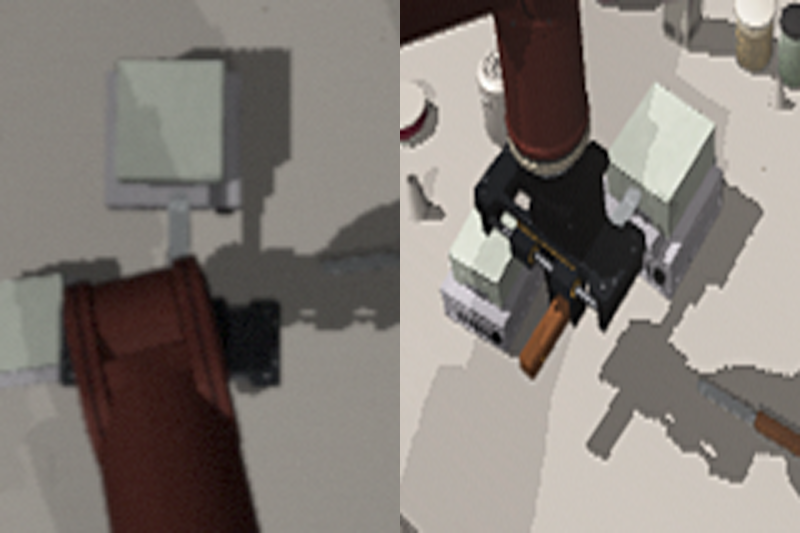

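The blade is at (178,200) in the left half, pointing at the front of the large base. In the right half the handle is held level.

Run:
```python
from h import *
f=lambda u,v,z: px2w('top',180+u*.3-.35,140+v*.3-.35,z).round(1)
for n,u,v,z in [('tip',179,200,101),('blade mid',178,240,101),('hFL',117,180,98),('hFR',223,181,98),('hRL',119,60,98),('hRR',222,60,98),('bFLt',104,207,50),('bFRt',240,209,50)]: print(n,f(u,v,z))
```

```text
tip [558.9  51.5 101. ]
blade mid [521.7  52.7 101. ]
hFL [578.6 109.5  98. ]
hFR [576.5  10.6  98. ]
hRL [692.4 107.6  98. ]
hRR [691.1  10.5  98. ]
bFLt [558.  126.5  50. ]
bFRt [554.5  -4.3  50. ]
```

Call:
{"fn": "send_rows", "kwargs": {
  "commands": [
    {"xyz": [-0.05, 0.18, 0], "turn": [0, 0, -0.1]},
    {"xyz": [0, 0, -0.4], "turn": [0, 0, 0]},
    {"xyz": [0, 0, -0.4], "turn": [0, 0, 0]},
    {"xyz": [0, 0, -0.34], "turn": [0, 0, 0]},
    {"xyz": [0, 0, 0], "turn": [0, 0, 0]},
    {"xyz": [0, 0, 0], "turn": [0, 0, 0]},
    {"xyz": [0, 0, 0], "turn": [0, 0, 0]}
  ]
}}

```text
clock: 7.0
ee_pos: [424.8, 64.0, 49.7]
tool_rot: [[-1.0, 0.021, 0.001], [0.021, 1.0, 0.0], [-0.001, 0.0, -1.0]]
force: [-0.5, 0.1, -1.2]
finger_gap: 21.4
grip_force: 60.0
```

Call:
{"fn": "send_rows", "kwargs": {
  "commands": [
    {"xyz": [0.15, 0, -0.03], "turn": [0, 0, 0]},
    {"xyz": [0.15, 0, 0], "turn": [0, 0, 0]},
    {"xyz": [0.15, 0, 0], "turn": [0, 0, 0]},
    {"xyz": [0.15, 0, 0], "turn": [0, 0, 0]},
    {"xyz": [0.1, 0, 0], "turn": [0, 0, 0]},
    {"xyz": [0, 0, 0], "turn": [0, 0, 0]},
    {"xyz": [0, 0, 0], "turn": [0, 0, 0]}
  ]
}}

```text
clock: 7.7
ee_pos: [452.2, 63.7, 47.6]
tool_rot: [[-1.0, 0.021, -0.0], [0.021, 1.0, -0.0], [0.0, -0.0, -1.0]]
force: [-0.0, -0.3, -2.0]
finger_gap: 21.3
grip_force: 60.0
```

Run:
```python
from h import *
s=robot.sense(); print(s['ee_pos'],s['force'],s['moment'])
snap('top','t3.png'); snap('scene','s3.png')
a=cv2.imread('pics/raw_t3.png')[140:240,200:275]; b=cv2.imread('pics/raw_s3.png')[160:260,190:300]
cv2.imwrite('pics/c3.png',np.hstack([cv2.resize(a,(400,533),interpolation=2),cv2.resize(b,(400,364),interpolation=2) if 0 else cv2.resize(b,(400,533),interpolation=2)]))
```

```text
[452.21684222  63.6716745   47.60910129] [-3.11039605e-05 -3.19642263e-01 -1.98417203e+00] [ 0.01994198  0.0654586  -0.03986114]
```

View pics/c3.png

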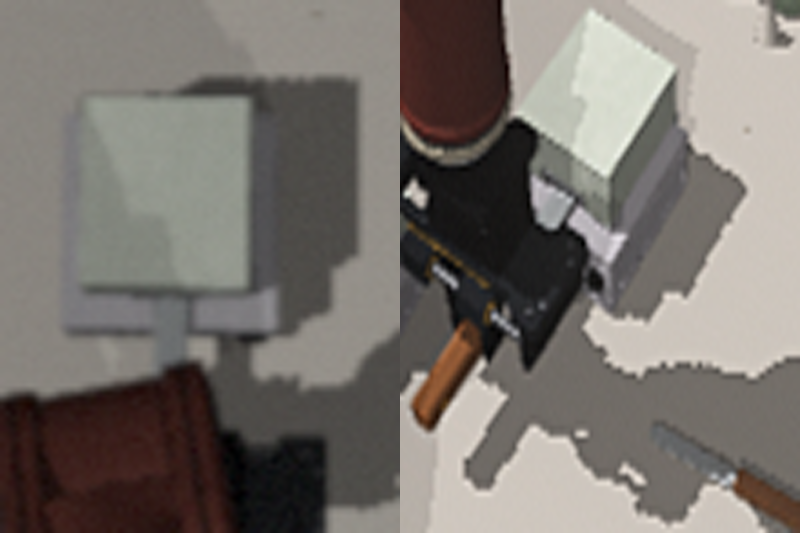

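The blade sits in the notch, roughly central under the front of the hood, with the base front at (170,310) on the left. Now I'll raise it along the hinge circle.

Call:
{"fn": "send_rows", "kwargs": {
  "commands": [
    {"xyz": [0.03, 0, 0.19], "turn": [0, 0, 0]},
    {"xyz": [0.03, 0, 0.19], "turn": [0, 0, 0]},
    {"xyz": [0.04, 0, 0.19], "turn": [0, 0, 0]},
    {"xyz": [0.05, 0, 0.19], "turn": [0, 0, 0]},
    {"xyz": [0.05, 0, 0.19], "turn": [0, 0, 0]},
    {"xyz": [0, 0, 0], "turn": [0, 0, 0]}
  ]
}}

```text
clock: 8.4
ee_pos: [461.5, 64.0, 87.1]
tool_rot: [[-1.0, 0.021, 0.002], [0.021, 1.0, 0.001], [-0.002, 0.001, -1.0]]
force: [0.5, -0.3, -1.5]
finger_gap: 21.4
grip_force: 60.0
```

Run:
```python
from h import *
s=robot.sense(); print(s['ee_pos'],s['force'],s['moment'])
snap('scene','s4.png',(180,140,320,260),5)
```

```text
[461.49394866  64.02775396  87.09530186] [ 0.48842046 -0.33628858 -1.46136528] [-0.03869783  0.0205224  -0.0331354 ]
```

View pics/s4.png

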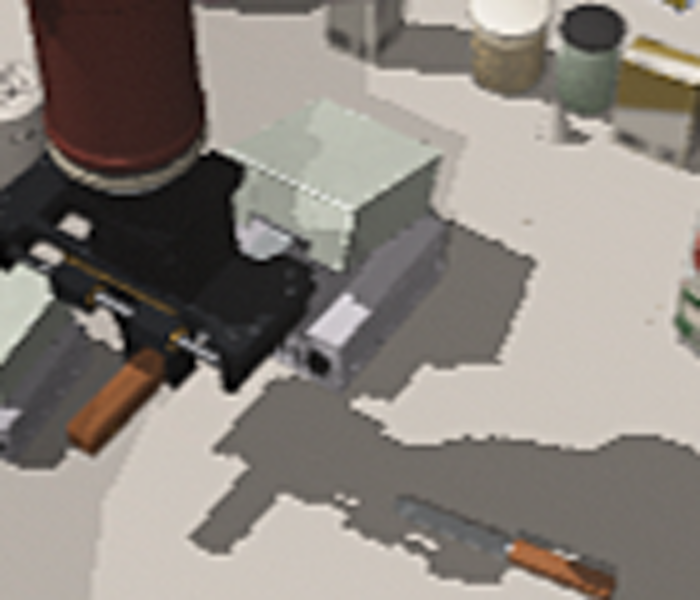

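The hood is rising on the blade: its front edge at (290,215) is clearly up from the base top. I'll carry on.

Call:
{"fn": "send_rows", "kwargs": {
  "commands": [
    {"xyz": [0.12, 0, 0.24], "turn": [0, 0, 0]},
    {"xyz": [0.14, 0, 0.24], "turn": [0, 0, 0]},
    {"xyz": [0.17, 0, 0.24], "turn": [0, 0, 0]},
    {"xyz": [0.2, 0, 0.2], "turn": [0, 0, 0]},
    {"xyz": [0.21, 0, 0.19], "turn": [0, 0, 0]},
    {"xyz": [0.21, 0, 0.18], "turn": [0, 0, 0]},
    {"xyz": [0.2, 0, 0.1], "turn": [0, 0, 0]},
    {"xyz": [0.2, 0, 0.09], "turn": [0, 0, 0]}
  ]
}}

```text
clock: 9.25
ee_pos: [519.1, 63.8, 145.2]
tool_rot: [[-1.0, 0.021, -0.0], [0.021, 1.0, -0.0], [0.0, -0.0, -1.0]]
force: [-0.6, -0.6, -1.2]
finger_gap: 21.9
grip_force: 60.0
```

Call:
{"fn": "send_rows", "kwargs": {
  "commands": [
    {"xyz": [0.2, 0, 0.09], "turn": [0, 0, 0]},
    {"xyz": [0.2, 0, 0.08], "turn": [0, 0, 0]},
    {"xyz": [0.25, 0, 0.06], "turn": [0, 0, 0]},
    {"xyz": [0.3, 0, 0.04], "turn": [0, 0, 0]},
    {"xyz": [0.3, 0, 0.02], "turn": [0, 0, 0]},
    {"xyz": [0.3, 0, 0], "turn": [0, 0, 0]},
    {"xyz": [0.3, 0, 0], "turn": [0, 0, 0]},
    {"xyz": [0, 0, 0], "turn": [0, 0, 0]}
  ]
}}

```text
clock: 10.05
ee_pos: [593.4, 63.6, 156.0]
tool_rot: [[-1.0, 0.021, -0.0], [0.021, 1.0, -0.001], [0.0, -0.001, -1.0]]
force: [-0.5, -1.3, -4.5]
finger_gap: 21.7
grip_force: 60.0
```

Run:
```python
from h import *
s=robot.sense(); print(s['ee_pos'],s['force'],s['moment'])
snap('scene','s5.png'); snap('top','t5.png')
a=cv2.imread('pics/raw_t5.png')[110:240,190:300]; b=cv2.imread('pics/raw_s5.png')[110:240,190:300]
cv2.imwrite('pics/c5.png',np.hstack([cv2.resize(a,(400,473),interpolation=2),cv2.resize(b,(400,473),interpolation=2)]))
```

```text
[593.43259786  63.56499707 155.97073914] [-0.51026    -1.26250976 -4.45045311] [-0.31640252  0.64600436 -0.15561893]
```

View pics/c5.png

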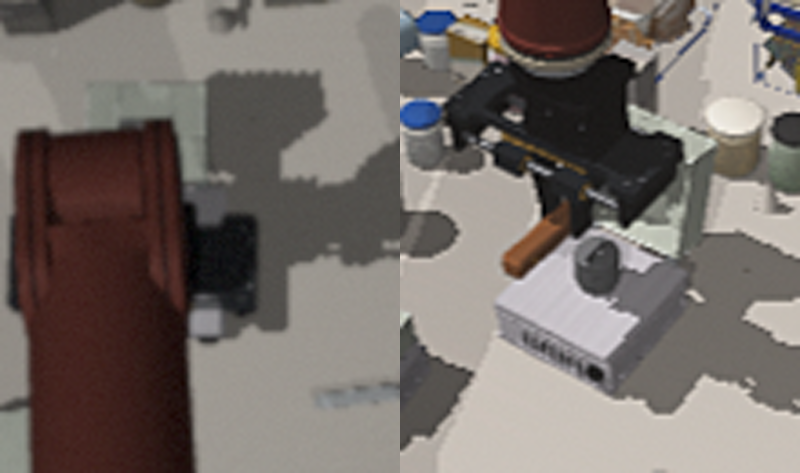

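The hood is past vertical, and the cap shows at (597,262). The hood still seems to rest on the blade, so I'll lower the blade before drawing it back.

Call:
{"fn": "send_rows", "kwargs": {
  "commands": [
    {"xyz": [0.1, 0, -0.2], "turn": [0, 0, 0]},
    {"xyz": [0.1, 0, -0.2], "turn": [0, 0, 0]},
    {"xyz": [0.1, 0, -0.2], "turn": [0, 0, 0]},
    {"xyz": [0, 0, -0.25], "turn": [0, 0, 0]},
    {"xyz": [0, 0, -0.25], "turn": [0, 0, 0]},
    {"xyz": [0, 0, 0], "turn": [0, 0, 0]},
    {"xyz": [0, 0, 0], "turn": [0, 0, 0]}
  ]
}}

```text
clock: 10.85
ee_pos: [604.1, 63.7, 112.3]
tool_rot: [[-1.0, 0.021, -0.001], [0.021, 1.0, -0.0], [0.001, -0.0, -1.0]]
force: [-0.4, 0.7, -1.6]
finger_gap: 21.7
grip_force: 60.0
```

Call:
{"fn": "send_rows", "kwargs": {
  "commands": [
    {"xyz": [-0.5, 0, 0], "turn": [0, 0, 0]},
    {"xyz": [-0.7, 0, 0], "turn": [0, 0, 0]},
    {"xyz": [-0.7, 0, 0.2], "turn": [0, 0, 0]},
    {"xyz": [-0.6, -0.6, 0.2], "turn": [0, 0, 0]},
    {"xyz": [-0.3, -0.9, 0], "turn": [0, 0, 0]},
    {"xyz": [0, -0.9, 0], "turn": [0, 0, 0]},
    {"xyz": [0, 0, 0], "turn": [0, 0, 0]}
  ]
}}

```text
clock: 11.55
ee_pos: [492.2, -37.2, 129.7]
tool_rot: [[-1.0, 0.027, 0.002], [0.027, 1.0, -0.0], [-0.002, -0.0, -1.0]]
force: [-0.0, -0.1, -0.2]
finger_gap: 21.5
grip_force: 60.0
```

Run:
```python
from h import *
s=robot.sense(); print(s['ee_pos'],s['force'],s['moment'],s['clock'])
snap('scene','s6.png'); snap('top','t6.png')
a=cv2.imread('pics/raw_t6.png')[110:240,190:300]; b=cv2.imread('pics/raw_s6.png')[110:240,190:300]
cv2.imwrite('pics/c6.png',np.hstack([cv2.resize(a,(400,473),interpolation=2),cv2.resize(b,(400,473),interpolation=2)]))
```

```text
[492.21255428 -37.17068517 129.6922817 ] [-0.02064403 -0.09561538 -0.1738612 ] [-0.03964771  0.01492555 -0.03410723] 11.55
```

View pics/c6.png

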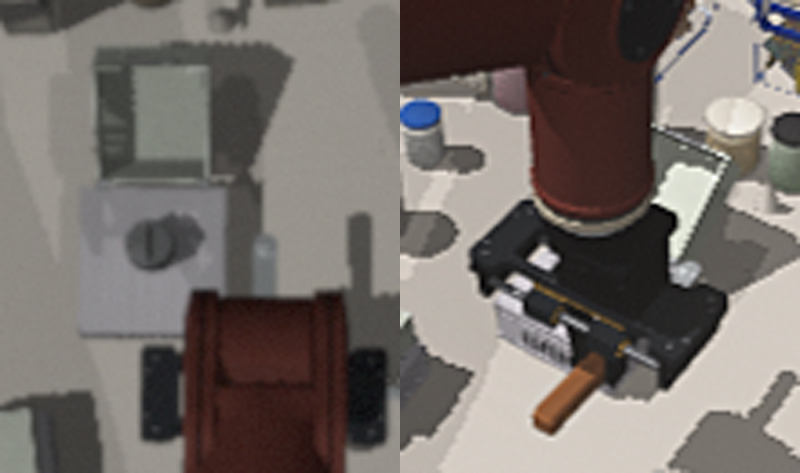

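The hood lies open behind the base, and the cap is clear at (151,245). The knife goes back to where it was.

Call:
{"fn": "send_rows", "kwargs": {
  "commands": [
    {"xyz": [0.07, -0.92, 0], "turn": [0, 0, 0]},
    {"xyz": [0.07, -0.92, 0], "turn": [0, 0, 0]},
    {"xyz": [0.07, -0.92, 0], "turn": [0, 0, 0]},
    {"xyz": [0.07, -0.92, 0], "turn": [0, 0, 0]},
    {"xyz": [0.07, -0.92, 0], "turn": [0, 0, 0]},
    {"xyz": [0.07, -0.92, -0.4], "turn": [0, 0, 0]},
    {"xyz": [0.07, -0.9, -0.6], "turn": [0, 0, 0]},
    {"xyz": [0, 0, -0.8], "turn": [0, 0, 0]}
  ]
}}

```text
clock: 12.45
ee_pos: [512.9, -293.9, 57.0]
tool_rot: [[-1.0, 0.025, 0.003], [0.025, 1.0, -0.004], [-0.003, -0.004, -1.0]]
force: [0.3, 0.1, -1.6]
finger_gap: 21.4
grip_force: 60.0
```

Call:
{"fn": "send_rows", "kwargs": {
  "commands": [
    {"xyz": [0, 0, -0.6], "turn": [0, 0, 0]},
    {"xyz": [0, 0, -0.3], "turn": [0, 0, 0]},
    {"xyz": [0, 0, -0.15], "turn": [0, 0, 0]},
    {"xyz": [0, 0, 0], "turn": [0, 0, 0]},
    {"xyz": [0, 0, 0], "turn": [0, 0, 0]},
    {"xyz": [0, 0, 0], "turn": [0, 0, 0]}
  ]
}}

```text
clock: 13.05
ee_pos: [512.8, -289.1, 15.8]
tool_rot: [[-1.0, 0.021, 0.002], [0.021, 1.0, -0.001], [-0.002, -0.0, -1.0]]
force: [0.1, 0.2, -0.4]
finger_gap: 21.4
grip_force: 60.0
```

Run:
```python
from h import *
a=lambda u,v,z: px2w('top',190+u*110/400-.36,110+v*130/473-.36,z).round(1)
print('cap',a(151,245,88),'base',a(79,184,50),a(226,186,50),a(78,333,50),a(226,335,50))
```

```text
cap [631.9  58.7  88. ] base [693.2 124.9  50. ] [689.6  -6.2  50. ] [559.9 125.7  50. ] [556.6  -4.8  50. ]
```

Call:
{"fn": "send_rows", "kwargs": {
  "commands": [
    {"xyz": [0, 0, -0.15], "turn": [0, 0, 0]},
    {"xyz": [0, 0, -0.1], "turn": [0, 0, 0]},
    {"xyz": [0, 0, -0.07], "turn": [0, 0, 0]},
    {"xyz": [0, 0, 0], "turn": [0, 0, 0]},
    {"xyz": [0, 0, 0], "turn": [0, 0, 0]}
  ]
}}

```text
clock: 13.55
ee_pos: [512.0, -289.0, 3.0]
tool_rot: [[-1.0, 0.021, 0.0], [0.021, 1.0, 0.001], [-0.0, 0.001, -1.0]]
force: [-7.2, 4.7, 17.9]
finger_gap: 21.5
grip_force: 60.0
```

Call:
{"fn": "send_rows", "kwargs": {
  "commands": [
    {"xyz": [0, 0, 0], "turn": [0, 0, 0]},
    {"xyz": [0, 0, 0], "turn": [0, 0, 0]},
    {"xyz": [0, 0, 0], "turn": [0, 0, 0]},
    {"xyz": [0, 0, 0], "turn": [0, 0, 0]},
    {"xyz": [0, 0, 0], "turn": [0, 0, 0]},
    {"xyz": [0, 0, 0.2], "turn": [0, 0, 0]},
    {"xyz": [0, 0, 0.7], "turn": [0, 0, 0]},
    {"xyz": [0, 0, 1], "turn": [0, 0, 0]}
  ],
  "fingers": 60,
  "grip_force": 20
}}

```text
clock: 14.35
ee_pos: [510.6, -288.4, 77.4]
tool_rot: [[-1.0, 0.021, -0.004], [0.021, 1.0, 0.001], [0.004, 0.001, -1.0]]
force: [1.5, -0.1, 0.2]
finger_gap: 59.6
grip_force: 0.0
```

Run:
```python
from h import *
s=robot.sense(); print(s['ee_pos'],s['q'].round(1),s['finger_gap'],s['grip_force'])
c=cal('wrist'); im=robot.get_image('wrist'); cv2.imwrite('pics/w7.png',im)
# compare handle mask (orange) with first wrist view by orange centroid and extents -> world at z=20
hsv=cv2.cvtColor(im,cv2.COLOR_BGR2HSV); m=cv2.inRange(hsv,(3,130,60),(18,255,255)); m[235:]=0
n,l,st,ce=cv2.connectedComponentsWithStats(m)
for i in range(1,n):
    if st[i,4]>150:
        ys,xs=np.where(l==i); r=cv2.minAreaRect(np.c_[xs,ys].astype(np.float32)); b=cv2.boxPoints(r)
        print(st[i],[px2w('wrist',*p,20,c).round(0)[:2] for p in b])
# blade: tip pixels predicted
```

```text
[ 510.56725608 -288.40249654   77.419892  ] [ -6.4  22.   38.6 103.9 -15.6  59.7 127. ] 59.57016529907824 0.0
[ 241  105   28  121 3140] [array([ 435., -297.]), array([ 435., -278.]), array([ 531., -278.]), array([ 530., -301.])]
[ 328  185   80   25 1357] [array([ 504., -231.]), array([ 497., -169.]), array([ 512., -165.]), array([ 519., -229.])]
```

Call:
{"fn": "send_rows", "kwargs": {
  "commands": [
    {"xyz": [0, 0, 0.9], "turn": [0, 0, 0]},
    {"xyz": [0.3, 0.5, 0.9], "turn": [0, 0, -1]},
    {"xyz": [0.35, 0.9, 0], "turn": [0, 0, -1]},
    {"xyz": [0.35, 0.9, 0], "turn": [0, 0, -1]},
    {"xyz": [0.35, 0.9, 0], "turn": [0, 0, -1]},
    {"xyz": [0.35, 0.9, 0], "turn": [0, 0, -1]},
    {"xyz": [0.35, 0.9, 0], "turn": [0, 0, -1]},
    {"xyz": [0.35, 0.9, 0], "turn": [0, 0, -1]}
  ]
}}

```text
clock: 15.2
ee_pos: [608.5, -51.5, 150.4]
tool_rot: [[-0.805, 0.594, 0.001], [0.594, 0.805, 0.0], [-0.001, 0.001, -1.0]]
force: [0.3, -0.1, -0.2]
finger_gap: 59.8
grip_force: 0.0
```

Call:
{"fn": "send_rows", "kwargs": {
  "commands": [
    {"xyz": [0.35, 0.9, 0], "turn": [0, 0, -1]},
    {"xyz": [0.25, 0.9, 0], "turn": [0, 0, 0]},
    {"xyz": [0, 0.95, 0], "turn": [0, 0, 0]},
    {"xyz": [0, 0, 0], "turn": [0, 0, 0]},
    {"xyz": [0, 0, 0], "turn": [0, 0, 0]},
    {"xyz": [0, 0, 0], "turn": [0, 0, 0]}
  ]
}}

```text
clock: 15.8
ee_pos: [632.0, 55.5, 150.2]
tool_rot: [[-0.751, 0.66, 0.0], [0.66, 0.751, -0.001], [-0.001, -0.0, -1.0]]
force: [-0.2, -0.5, 0.5]
finger_gap: 59.6
grip_force: 0.0
```

Run:
```python
from h import *
s=robot.sense(); print(s['ee_pos'],s['tool_rot'].round(2),s['q'].round(1),s['finger_gap'],s['moment'])
```

```text
[631.95926558  55.51820435 150.16319627] [[-0.75  0.66  0.  ]
 [ 0.66  0.75 -0.  ]
 [-0.   -0.   -1.  ]] [-39.5  23.3  39.5  93.1 -15.5  69.2  52. ] 59.59294051790408 [-0.09132779  0.00241535  0.03417511]
```

Call:
{"fn": "send_rows", "kwargs": {
  "commands": [
    {"xyz": [0, 0.1, -0.6], "turn": [0, 0, 0]},
    {"xyz": [0, 0, -0.6], "turn": [0, 0, 0]},
    {"xyz": [0, 0, -0.6], "turn": [0, 0, 0]},
    {"xyz": [0, 0, -0.45], "turn": [0, 0, 0]},
    {"xyz": [0, 0, 0], "turn": [0, 0, 0]},
    {"xyz": [0, 0, 0], "turn": [0, 0, 0]},
    {"xyz": [0, 0, 0], "turn": [0, 0, 0]}
  ]
}}

```text
clock: 16.5
ee_pos: [632.8, 60.3, 61.2]
tool_rot: [[-0.752, 0.659, 0.002], [0.659, 0.752, 0.0], [-0.001, 0.001, -1.0]]
force: [0.6, 0.6, 0.5]
finger_gap: 60.2
grip_force: 0.0
```

Call:
{"fn": "send_rows", "kwargs": {
  "commands": [
    {"xyz": [0, 0, 0], "turn": [0, 0, 0]},
    {"xyz": [0, 0, 0], "turn": [0, 0, 0]},
    {"xyz": [0, 0, 0], "turn": [0, 0, 0]},
    {"xyz": [0, 0, 0], "turn": [0, 0, 0]},
    {"xyz": [0, 0, 0], "turn": [0, 0, 0]},
    {"xyz": [0, 0, 0], "turn": [0, 0, 0]}
  ],
  "fingers": 0,
  "grip_force": 20
}}

```text
clock: 17.1
ee_pos: [632.2, 61.2, 60.2]
tool_rot: [[-0.753, 0.659, 0.001], [0.659, 0.753, 0.0], [-0.0, 0.001, -1.0]]
force: [-0.3, 1.0, 4.9]
finger_gap: 41.7
grip_force: 20.0
```

Call:
{"fn": "send_rows", "kwargs": {
  "commands": [
    {"xyz": [0, 0, 0], "turn": [0, 0, 0.8]},
    {"xyz": [0, 0, 0], "turn": [0, 0, 0.8]},
    {"xyz": [0, 0, 0], "turn": [0, 0, 0.8]},
    {"xyz": [0, 0, 0], "turn": [0, 0, 0.8]},
    {"xyz": [0, 0, 0], "turn": [0, 0, 0]},
    {"xyz": [0, 0, 0], "turn": [0, 0, 0]}
  ]
}}

```text
clock: 17.7
ee_pos: [632.5, 60.2, 60.2]
tool_rot: [[-0.904, 0.428, 0.001], [0.428, 0.904, -0.001], [-0.001, -0.0, -1.0]]
force: [2.0, -1.9, 4.4]
finger_gap: 41.3
grip_force: 20.0
```

Run:
```python
from h import *
s=robot.sense(); print(s['ee_pos'],s['tool_rot'].round(3),s['q'].round(1),s['finger_gap'],s['force'],s['moment'])
```

```text
[632.52508234  60.16686851  60.18429995] [[-0.904  0.428  0.001]
 [ 0.428  0.904 -0.001]
 [-0.001 -0.    -1.   ]] [-35.3  27.7  33.5  97.6 -17.3  59.8  68.6] 41.314426916390836 [ 2.04651354 -1.85869498  4.39089702] [-0.68609766 -0.32611432 -0.03430856]
```

The cap has turned 16° with almost no moment, so this direction looks free. I'll turn further, to about 57°.

Call:
{"fn": "send_rows", "kwargs": {
  "commands": [
    {"xyz": [0, 0, 0], "turn": [0, 0, 1]},
    {"xyz": [0, 0, 0], "turn": [0, 0, 1]},
    {"xyz": [0, 0, 0], "turn": [0, 0, 1]},
    {"xyz": [0, 0, 0], "turn": [0, 0, 1]},
    {"xyz": [0, 0, 0], "turn": [0, 0, 1]},
    {"xyz": [0, 0, 0], "turn": [0, 0, 1]},
    {"xyz": [0, 0, 0], "turn": [0, 0, 1]},
    {"xyz": [0, 0, 0], "turn": [0, 0, 1]}
  ]
}}

```text
clock: 18.5
ee_pos: [631.5, 59.7, 59.2]
tool_rot: [[-0.967, -0.255, -0.001], [-0.255, 0.967, -0.001], [0.001, -0.001, -1.0]]
force: [-0.1, -4.3, 0.3]
finger_gap: 41.9
grip_force: 20.0
```

Call:
{"fn": "send_rows", "kwargs": {
  "commands": [
    {"xyz": [0, 0, 0], "turn": [0, 0, 0]},
    {"xyz": [0, 0, 0], "turn": [0, 0, 0]}
  ],
  "grip_force": 30
}}

```text
clock: 18.7
ee_pos: [631.7, 59.8, 59.3]
tool_rot: [[-0.968, -0.251, -0.001], [-0.251, 0.968, -0.001], [0.001, -0.001, -1.0]]
force: [1.9, -5.7, -2.2]
finger_gap: 41.4
grip_force: 30.0
```

Run:
```python
from h import *
s=robot.sense(); print(s['ee_pos'],s['tool_rot'].round(3),s['q'].round(1),s['finger_gap'],s['force'],s['moment'])
```

```text
[631.73600453  59.7665814   59.26146573] [[-0.968 -0.251 -0.001]
 [-0.251  0.968 -0.001]
 [ 0.001 -0.001 -1.   ]] [-29.1  26.3  25.2  97.3 -12.6  59.3 104.8] 41.4486231784478 [ 1.93694739 -5.73590412 -2.17050866] [-1.44532765 -0.49343039 -0.26449744]
```

Call:
{"fn": "send_rows", "kwargs": {
  "commands": [
    {"xyz": [0, 0, 0.08], "turn": [0, 0, 0]},
    {"xyz": [0, 0, 0.08], "turn": [0, 0, 0]},
    {"xyz": [0, 0, 0.08], "turn": [0, 0, 0]},
    {"xyz": [0, 0, 0], "turn": [0, 0, 0]},
    {"xyz": [0, 0, 0], "turn": [0, 0, 0]}
  ]
}}

```text
clock: 19.2
ee_pos: [629.6, 59.8, 64.6]
tool_rot: [[-0.968, -0.252, -0.005], [-0.252, 0.968, -0.003], [0.006, -0.002, -1.0]]
force: [10.3, -5.1, -30.7]
finger_gap: 41.9
grip_force: 29.9
```

Run:
```python
from h import *
s=robot.sense(); print(s['ee_pos'],s['finger_gap'],s['force'],s['moment'])
```

```text
[629.58965379  59.80850282  64.55175108] 41.89740174672563 [ 10.30044521  -5.0625379  -30.73836895] [-1.28274165 -2.30918731 -0.11720744]
```

The lift meets 31 N, so the cap is still locked and the fingers had been slipping. I'll lower again and turn the other way.

Call:
{"fn": "send_rows", "kwargs": {
  "commands": [
    {"xyz": [0, 0, -0.12], "turn": [0, 0, 0]},
    {"xyz": [0, 0, -0.12], "turn": [0, 0, 0]},
    {"xyz": [0, 0, 0], "turn": [0, 0, -0.8]},
    {"xyz": [0, 0, 0], "turn": [0, 0, -0.8]},
    {"xyz": [0, 0, 0], "turn": [0, 0, -0.8]},
    {"xyz": [0, 0, 0], "turn": [0, 0, -0.8]},
    {"xyz": [0, 0, 0], "turn": [0, 0, -0.8]},
    {"xyz": [0, 0, 0], "turn": [0, 0, 0]}
  ]
}}

```text
clock: 20.0
ee_pos: [632.2, 62.1, 60.6]
tool_rot: [[-0.995, 0.095, 0.001], [0.095, 0.995, 0.001], [-0.0, 0.001, -1.0]]
force: [-1.6, -1.7, 7.8]
finger_gap: 41.3
grip_force: 29.7
```

Call:
{"fn": "send_rows", "kwargs": {
  "commands": [
    {"xyz": [0, 0, 0], "turn": [0, 0, -1]},
    {"xyz": [0, 0, 0], "turn": [0, 0, -1]},
    {"xyz": [0, 0, 0], "turn": [0, 0, -1]},
    {"xyz": [0, 0, 0], "turn": [0, 0, -1]},
    {"xyz": [0, 0, 0], "turn": [0, 0, -1]},
    {"xyz": [0, 0, 0], "turn": [0, 0, -1]},
    {"xyz": [0, 0, 0], "turn": [0, 0, -1]},
    {"xyz": [0, 0, 0], "turn": [0, 0, -1]}
  ]
}}

```text
clock: 20.8
ee_pos: [632.5, 63.3, 60.6]
tool_rot: [[-0.701, 0.713, 0.001], [0.713, 0.701, 0.003], [0.001, 0.003, -1.0]]
force: [-0.7, 2.6, 7.4]
finger_gap: 41.3
grip_force: 29.7
```

Call:
{"fn": "send_rows", "kwargs": {
  "commands": [
    {"xyz": [0, 0, 0], "turn": [0, 0, -1]},
    {"xyz": [0, 0, 0], "turn": [0, 0, -1]},
    {"xyz": [0, 0, 0], "turn": [0, 0, 0]},
    {"xyz": [0, 0, 0], "turn": [0, 0, 0]}
  ]
}}

```text
clock: 21.2
ee_pos: [632.5, 63.3, 60.6]
tool_rot: [[-0.569, 0.822, 0.001], [0.822, 0.569, 0.002], [0.001, 0.002, -1.0]]
force: [-1.1, 2.0, 7.2]
finger_gap: 41.2
grip_force: 29.7
```

Call:
{"fn": "send_rows", "kwargs": {
  "commands": [
    {"xyz": [0, 0, 0.08], "turn": [0, 0, 0]},
    {"xyz": [0, 0, 0.08], "turn": [0, 0, 0]},
    {"xyz": [0, 0, 0.08], "turn": [0, 0, 0]},
    {"xyz": [0, 0, 0], "turn": [0, 0, 0]},
    {"xyz": [0, 0, 0], "turn": [0, 0, 0]}
  ]
}}

```text
clock: 21.7
ee_pos: [632.6, 62.2, 70.0]
tool_rot: [[-0.571, 0.821, 0.001], [0.821, 0.571, 0.002], [0.0, 0.002, -1.0]]
force: [2.4, 4.2, 1.4]
finger_gap: 41.4
grip_force: 29.8
```

Run:
```python
from h import *
s=robot.sense(); print(s['ee_pos'],s['q'].round(1),s['finger_gap'],s['force'],s['moment'])
```

```text
[632.63437122  62.2293899   70.02193095] [-40.2  28.7  40.2  97.4 -20.8  61.5  41.4] 41.3611171025384 [2.40840962 4.19851983 1.44241302] [ 1.26345845 -0.61954081 -0.04167091]
```

This time it rises freely, so I'll lift it off.

Call:
{"fn": "send_rows", "kwargs": {
  "commands": [
    {"xyz": [0, 0, 0.3], "turn": [0, 0, 0]},
    {"xyz": [0, 0, 0.4], "turn": [0, 0, 0]},
    {"xyz": [0, 0, 0.5], "turn": [0, 0, 0]},
    {"xyz": [0, 0, 0.6], "turn": [0, 0, 0]},
    {"xyz": [0, 0, 0.6], "turn": [0, 0, 0]},
    {"xyz": [0, 0, 0.5], "turn": [0, 0, 0]},
    {"xyz": [0, 0, 0.2], "turn": [0, 0, 0]},
    {"xyz": [0, 0, 0], "turn": [0, 0, 0]}
  ]
}}

```text
clock: 22.5
ee_pos: [632.4, 60.3, 194.7]
tool_rot: [[-0.57, 0.822, 0.002], [0.822, 0.57, 0.0], [-0.001, 0.001, -1.0]]
force: [-0.3, 0.3, -2.4]
finger_gap: 41.5
grip_force: 29.9
```

Call:
{"fn": "send_rows", "kwargs": {
  "commands": [
    {"xyz": [0, 0, 0], "turn": [0, 0, 0]},
    {"xyz": [0, 0, 0], "turn": [0, 0, 0]},
    {"xyz": [0, 0, 0], "turn": [0, 0, 0]},
    {"xyz": [0, 0, 0], "turn": [0, 0, 0]},
    {"xyz": [0, 0, 0], "turn": [0, 0, 0]}
  ]
}}

```text
clock: 23.0
ee_pos: [631.8, 61.0, 193.0]
tool_rot: [[-0.571, 0.821, -0.001], [0.821, 0.571, -0.0], [0.0, -0.001, -1.0]]
force: [-0.3, -0.3, -0.9]
finger_gap: 41.5
grip_force: 29.9
```

Run:
```python
from h import *
s=robot.sense(); print(s['ee_pos'],s['finger_gap'],s['grip_force'],s['force'],s['moment'],s['clock'])
# hood still open? compare bright hood interior in scene/top with earlier open picture; base bore darkness
t=robot.get_image('top'); o=cv2.imread('pics/raw_t6.png'); cl=cv2.imread('pics/raw_t3.png')
for n,p in [('hood patch open',(slice(130,155),slice(230,246))),('base front strip',(slice(185,200),slice(214,224)))]:
    print(n,t[p].mean((0,1)).round(),o[p].mean((0,1)).round(),cl[p].mean((0,1)).round())
```

```text
[631.794257    60.95527603 192.97948484] 41.52239316775767 29.90435353363864 [-0.26280327 -0.31961216 -0.89229756] [-0.07202252  0.05402774  0.00125098] 23.0
hood patch open [54. 59. 76.] [121. 130. 126.] [128. 135. 139.]
base front strip [27. 31. 60.] [144. 141. 143.] [120. 124. 122.]
```

```bash
python3 -c "
from station import robot
print(robot.sign_off())"
```

```text
the job is handed in; nothing more can be done
None
```

I handed the job in at 23 s of the 69 s allowed: hood levered open, knife laid back flat in its old place, and cap freed clockwise and held upright with its crossbar about 157 mm above the table; sign-off gave no verdict, and the arm hid the hood from the top camera, so I last saw it lying open before going for the cap.

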